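# Tuck the matching flashing under the lapped slate and hold it pressed flat

### The job

Of the three loose metal flashing strips on the bench, pick up the one whose length matches the gap between the two bare battens of the small slate-roof sample. Lay it in that gap and slide its thin front edge about 3 cm up the roof, under the lower edge of the middle slate, without lifting the slate. Finish while still gripping the strip and pushing it down firmly, so that it is held pressed flat on the roof board; leave the other strips and everything else on the bench where they are.

Things in the scene. Friction and masses are not known exactly. Their poses are not given: they have to be found in the camera images.
- flashing_mid: The matching strip: loose bare-metal L-section 100 mm long (y), 60 mm deep (x), 70 to 140 g. Flange 4 mm thick, thin front edge at x = +30 mm; an upright 10 mm thick and 40 mm high (over the underside) runs along its back edge, x = -30 to -20 mm. Origin: centre of the underside; z up. At the start x points away from the robot within 0.2 rad and the flange lies on the bench.
- flashing_mid_lip (a point): Middle of the lower corner of the matching strip's thin front edge (x = +30 mm, y = 0, z = 0 of the strip).
- flashing_mid_grip (a point): Middle of the matching strip's upright (x = -25 mm, y = 0), 30 mm above the underside, 10 mm below its top: a good place to grip, with the fingers closing along the strip's x.
- flashing_short: A strip of the same section but 76 mm long: too short for the gap. Origin and axes as on the matching strip. To be left alone.
- flashing_long: A strip of the same section but 124 mm long: too long for the gap. Origin and axes as on the matching strip. To be left alone.
- roof_deck: Roof board of the slate-roof sample, 170 x 190 mm, fixed, rising away from the robot at 10 degrees. Origin: on the board's upper face, midway between the battens, directly below the lower edge (tail) of the middle slate, about 60 mm above the bench. x points up the slope, y to the left along the tail, z square out of the board. The board reaches from x = -85 to +85 mm.
- slate (a joint): Lift of the middle slate (dark grey, 137 mm wide, 84 mm long, 150 g), which swings up about its head 78 mm up the slope from its tail: 0 = lying on the battens, positive = tail lifted, rad (0.01 rad is 0.8 mm at the tail). Only its weight keeps it down.
- slate_tail (a point): Middle of the lower edge of the middle slate, on its underside, 10 mm above the roof board.
- tape_measure: Yellow and black pocket tape measure, 38 x 82 x 59 mm, standing on the bench in front of the roof sample; origin at the centre of its underside.
- roof_battens: Battens and fixed slates on the roof board; same origin and axes as roof_deck. Two bare battens 10 mm high run along x over the whole board, inner faces at y = +-55 mm (gap 110 mm wide). All slates lie on them, from x = 0 up, 6 mm thick (top at z = 16 mm; 22 mm from x = 45 mm on). The space under the middle slate is 10 mm high and ends at a cross batten at x = +51 mm.
- wing_nut_1: A loose steel wing nut, 36 mm across its wings, 19 mm high, on the bench in front of the roof sample; origin at the centre of its underside.
- wing_nut_2: A loose steel wing nut, 36 mm across its wings, 19 mm high, on the bench in front of the roof sample; origin at the centre of its underside.
- tee_grey: Grey plastic pipe tee, 67 x 92 x 42 mm, near the front right corner of the bench; origin at the centre of its underside.

How it is judged:
By the outcome, as a careful person would: the job done as asked, in the order asked, and still so for the second after the job is handed in, while the arm keeps its last pose, push and grip.
It also fails if it takes over 38 s, if anything falls off the work surface, if the arm or the gripper's body presses on something with over 40 N, if the wrist force passes 120 N, or if a joint passes its speed limit or range.

### The arm

A 7-joint arm with a two-finger parallel gripper is mounted at the origin on a cart in front of the work surface, level with it; the furniture and walls round the work are solid. World frame = base frame: x ahead of the robot, y to its left, z up, the work surface at z = 0. Lengths are in mm, angles in rad, forces in N, time in s.
With the tool pointing down it reaches from about 425 to 950 mm from the base axis. Payload 16.7 kg.
Tool frame: the origin (TCP) lies midway between the tips of the shut fingers; the grasp point (between the pads) lies robot.pinch_z behind it (robot.pinch_z is the distance from the TCP to the grasp point, in mm); y points along the fingers, x is the direction in which the jaws open and shut, and the axes are right-handed (so a half turn about y gives the same grasp; the last joint's range is limited). The gripper opens to 94 mm and grips with 3 to 60 N. Pads are 16 mm wide; open, the fingers measure 119 mm over their backs; the gripper's body (75 mm by 177 mm) begins 78 mm behind the grasp point.
Start: joints at [1.065, 0.426, 0.074, 1.606, -0.034, 1.111, -0.067], TCP at [235.097, -632.696, 205.467] pointing down, gripper open.
Joint ranges: [-2.85, 2.85], [-0.5, 2.14], [-1.23, 1.37], [0.21, 2.46], [-1.02, 4.16], [0.16, 2.05], [-2.73, 2.73]. Speed limits (rad/s): [1.89, 1.89, 2.39, 2.39, 3.01, 3.01, 3.01].

### API

Orientations are given as a unit quaternion [x, y, z, w].
In Python, from station import robot, cams gives the robot as it stands.
- The arm moves only by the tool jog_arm, never from a script. Its arguments are lists of equal length, an entry for each row: "grip": the closure, from 0 (fully open) to 1 (shut); "travel": the shift along the tool's x, y, z in mm, a list of three; "twist": the turn about the tool's y in rad. A call has 1 to 20 rows; each row is the pose to reach, as a shift and turn from the pose commanded when the call began, along the tool's axes at that moment; what a row does not reach only later rows make up. A row lasts 1/12 s, in which the tool goes at most 41.7 mm and 7.16 degrees, less where a joint would pass 70% of its speed; a pose out of reach is approached as far as the arm can. A call with a gripper value outside its range is refused whole. The fingers move at their own pace and stop on an object; "force" is the grip in N (left out, the last holds). Time passes only in rows, so rows that repeat a pose let the fingers close. It gives the time, the measured TCP pose, the force and the opening at its end, in the units of the state.
- robot.get_obs(): the state, without advancing time (a new reading comes with each control period).
- cams.get_image(name): name is "scene" or "side" or "wrist"; returns the picture (480x640x3 uint8, blue, green, red); there is no depth.
- cams.camera_info(name): a dict with "fx", "fy", "cx", "cy" (pixels), "k1" (the pictures are not rectified: a ray, as slopes to the right and down, at radius r is drawn at 1 + k1 r^2 times it, then the intrinsics apply), "R" (3x3) and "t" (3): a world point X has camera coordinates R X + t; the wrist camera has in their place "hand_eye" (4x4, takes a point from camera to tool coordinates, whose origin is the TCP and whose axes are the tool frame's). Camera axes: x right, y down, z forward; pixel columns grow to the right and rows downward; lengths in mm; the calibration is good to about 2 mm. A picture is of the moment at which its call begins: read the wrist's pose just before it. camera_info takes no time and is no camera call.
- robot.close_job(): hands the job in, once; it reports no verdict.
The state is a dict: "t": time; "qpos": joint angles; "qd": joint speeds; "tau": joint torques, N m; "eef_pos": TCP position; "tool_rot": TCP orientation; "force": force on the tool from outside, world axes, zero at the start; "ft_torque": the same for the moment, N m; "opening": opening from 0.0 (shut) to 1.0 (fully open).
Only numpy, scipy, OpenCV 4.12 (cv2) and the standard library are available. Lean on these libraries where they do the work, as an engineer would, in place of code of your own. Each camera call takes 0.05 s, during which the arm holds its last target.

## Working session

There is one attempt and no reset: what is moved stays moved. The work goes in short steps, Python scripts to look and compute and a tool call to move; the robot and the scene stay as the last step left them, time stands still between calls to the robot, and variables do not carry over. Pictures are saved under pics/ and viewed, and the job is handed in when it is done.

Besides the shell and the picture viewer there is one more tool, called in YAML: its name, and indented under it one key for each argument. jog_arm: Moves the arm, as the interface text tells. Its arguments: {"type":"object","properties":{"grip":{"type":"array","items":{"type":"number"}},"travel":{"type":"array","items":{"type":"array","items":{"type":"number"}}},"twist":{"type":"array","items":{"type":"number"}},"force":{"type":"number"}},"required":["grip","travel","twist"]}

```bash
ls; mkdir -p pics
python3 - <<'E'
from station import robot, cams
import cv2, json
print(robot.get_obs()); print(robot.pinch_z)
for n in ["scene","side","wrist"]:
    i=cams.camera_info(n); print(n,i)
    cv2.imwrite(f"pics/{n}0.png",cams.get_image(n))
E
```

```text
pics
{'t': 0.0, 'qpos': array([ 1.06550306,  0.42672152,  0.07384394,  1.60659742, -0.03413679,
        1.11080081, -0.06711704]), 'qd': array([ 0.00198205,  0.00110765,  0.00141024, -0.00096899,  0.00039958,
       -0.00018788, -0.00018048]), 'tau': array([ 3.20574247e-03, -9.35796189e+01,  3.66754688e+00, -4.54171443e+01,
       -4.87156736e-02,  2.01136654e-02,  2.30094347e-04]), 'eef_pos': array([ 234.96015336, -632.32140018,  204.78662396]), 'tool_rot': array([-0.58033794,  0.40402536, -0.4032667 ,  0.58081611]), 'force': array([ 0.31735089, -0.54958769, -0.43051416]), 'ft_torque': array([-0.02601558,  0.01944522, -0.02110511]), 'opening': 0.9972611970320705}
18.8
scene {'fx': 461.4557778982838, 'fy': 461.4557778982838, 'cx': 312.7653462292133, 'cy': 247.28192373814284, 'k1': -0.11078299848982293, 'R': array([[-0.77747831, -0.62864053, -0.01840015],
       [-0.36888246,  0.47952501, -0.79622955],
       [ 0.5093655 , -0.61226371, -0.60471476]]), 't': array([430.79652653, 222.26939645, 941.03256829])}
side {'fx': 527.376434511907, 'fy': 527.376434511907, 'cx': 322.5243804906096, 'cy': 250.87833146926926, 'k1': 0.05104272275346901, 'R': array([[ 0.97989623, -0.1994839 , -0.00309004],
       [-0.08812735, -0.41889617, -0.90374751],
       [ 0.17898868,  0.8858511 , -0.42805477]]), 't': array([-475.25228498,  122.34088492, 1101.27428427])}
wrist {'fx': 385.10547752700063, 'fy': 385.10547752700063, 'cx': 317.4578600731604, 'cy': 244.93205204061928, 'k1': -0.08306614508509254, 'hand_eye': array([[ 9.99999905e-01, -4.34469830e-04, -1.80881651e-05,
        -3.45754669e-01],
       [-1.04087551e-04, -2.79546612e-01,  9.60132116e-01,
        -1.78214715e+02],
       [-4.22204923e-04, -9.60132024e-01, -2.79546631e-01,
         8.05845627e+01],
       [ 0.00000000e+00,  0.00000000e+00,  0.00000000e+00,
         1.00000000e+00]])}
```

View pics/scene0.png

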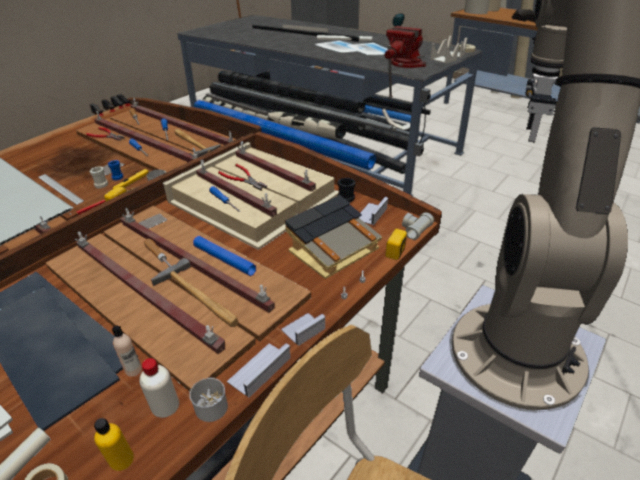

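View pics/side0.png

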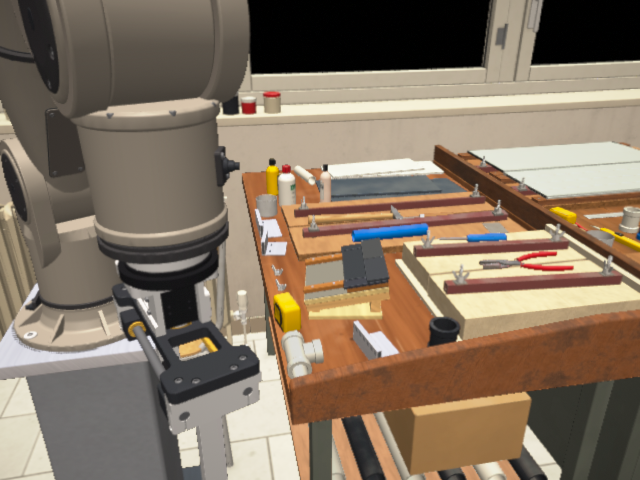

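View pics/wrist0.png

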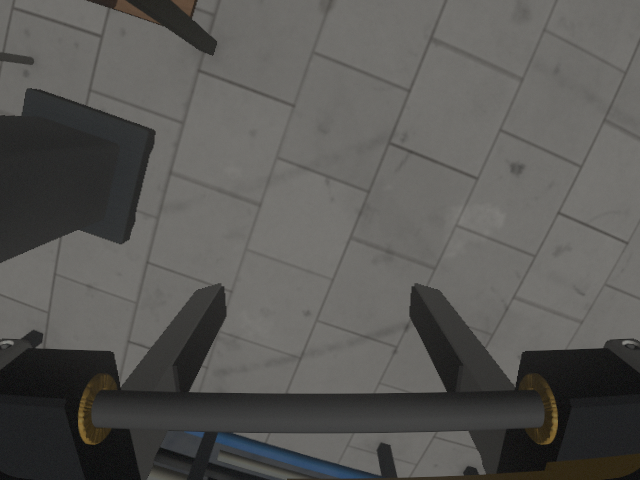

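Run:
```python
from scipy.spatial.transform import Rotation as R
print(R.from_quat([-0.58033794,  0.40402536, -0.4032667 ,  0.58081611]).as_matrix().round(3))
```

```text
[[ 0.348 -0.     0.937]
 [-0.937  0.001  0.348]
 [-0.001 -1.    -0.   ]]
```

The scene view shows three strips, at about (375,210), (305,328) and (260,367). The roof sample is at (335,235). I'll zoom in to measure them.

Run:
```python
import cv2
a=cv2.imread("pics/scene0.png"); 
cv2.imwrite("pics/sz1.png",cv2.resize(a[180:280,280:440],None,fx=5,fy=5,interpolation=cv2.INTER_CUBIC))
cv2.imwrite("pics/sz2.png",cv2.resize(a[300:400,220:350],None,fx=6,fy=6,interpolation=cv2.INTER_CUBIC))
b=cv2.imread("pics/side0.png")
cv2.imwrite("pics/sd1.png",cv2.resize(b[200:370,250:420],None,fx=3.5,fy=3.5,interpolation=cv2.INTER_CUBIC))
```

```text
(no output)
```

View pics/sz1.png

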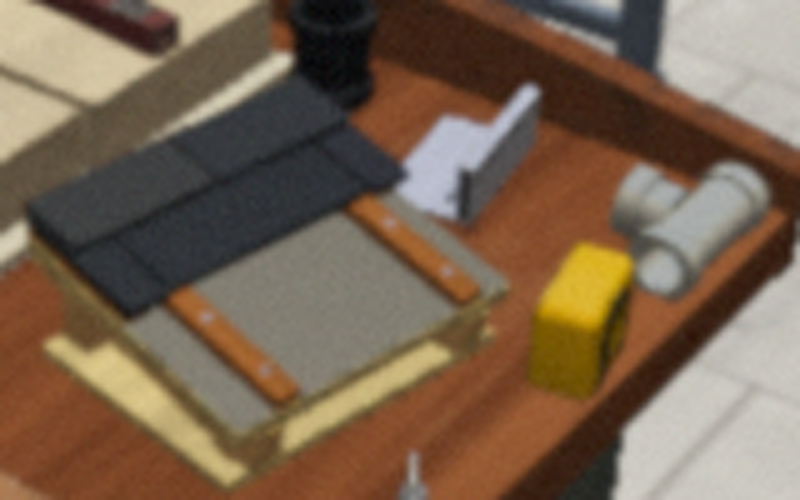

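View pics/sz2.png

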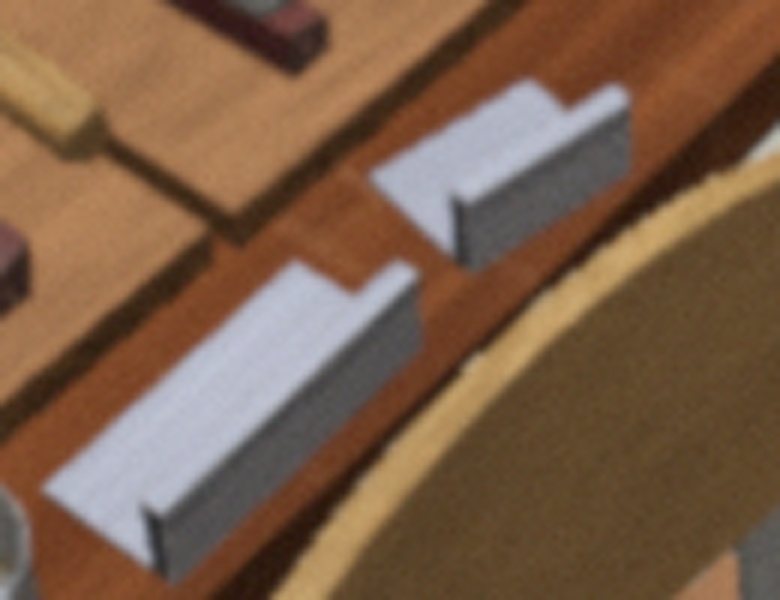

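View pics/sd1.png

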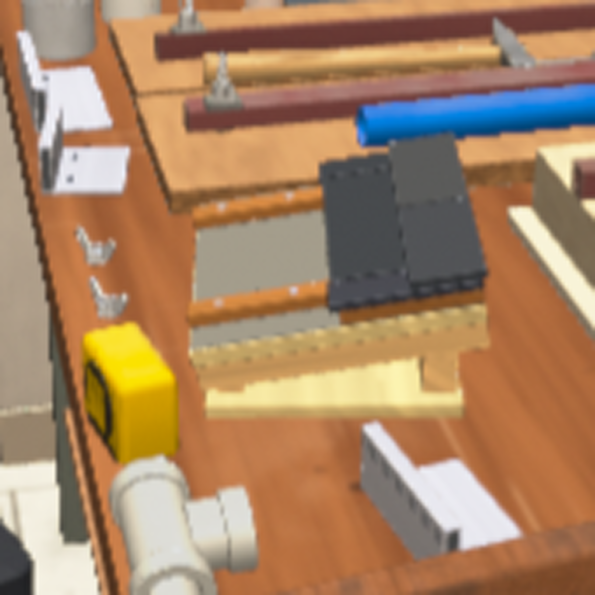

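```bash
cat > h.py <<'E'
import numpy as np, cv2
from scipy.spatial.transform import Rotation as Rn
from station import robot, cams
def ray(n,uv,obs=None):
    i=cams.camera_info(n)
    K=np.array([[i['fx'],0,i['cx']],[0,i['fy'],i['cy']],[0,0,1]])
    p=cv2.undistortPoints(np.array([[uv]],float),K,np.array([i['k1'],0,0,0]),None)[0,0]
    d=np.array([p[0],p[1],1.])
    if n=='wrist':
        he=i['hand_eye']; R=Rn.from_quat(obs['tool_rot']).as_matrix()
        o=R@he[:3,3]+obs['eef_pos']; d=R@he[:3,:3]@d
    else:
        o=-i['R'].T@i['t']; d=i['R'].T@d
    return o,d/np.linalg.norm(d)
def onz(n,uv,z,obs=None):
    o,d=ray(n,uv,obs); return o+d*(z-o[2])/d[2]
def two(r1,r2):
    o1,d1=r1;o2,d2=r2
    s=np.linalg.lstsq(np.stack([d1,-d2],1),o2-o1,rcond=None)[0]
    a=o1+d1*s[0];b=o2+d2*s[1]; return (a+b)/2,np.linalg.norm(a-b)
def proj(n,X,obs=None):
    i=cams.camera_info(n); X=np.asarray(X,float)
    if n=='wrist':
        R=Rn.from_quat(obs['tool_rot']).as_matrix(); he=i['hand_eye']
        c=he[:3,:3].T@(R.T@(X-obs['eef_pos'])-he[:3,3])
    else: c=i['R']@X+i['t']
    s=c[:2]/c[2]; s=s*(1+i['k1']*(s@s)); return np.array([i['fx']*s[0]+i['cx'],i['fy']*s[1]+i['cy']])
E
python3 - <<'E'
from h import *
np.set_printoptions(precision=1,suppress=True)
s1=lambda u,v:(280+u/5,180+v/5); s2=lambda u,v:(220+u/6,300+v/6); d1=lambda u,v:(250+u/3.5,200+v/3.5)
for nm,f,a,b in [("A",s1,(472,165),(540,90)),("B",s2,(468,205),(628,98)),("C",s2,(165,515),(418,275))]:
    p=onz('scene',f(*a),40);q=onz('scene',f(*b),40); print(nm,p,q,np.linalg.norm(p-q))
p=onz('side',d1(365,428),40);q=onz('side',d1(455,535),40); print("A side",p,q,np.linalg.norm(p-q))
# roof: tail-left/right, deck lower corners
for nm,a,b in [("bot L corner",(240,432),(193,348)),("bot R corner",(508,290),(190,345)),("tail L",(130,315),(322,165)),("tail R",(408,175),(333,308)),("batL low",(293,395),(193,210)),("batR low",(473,298),(190,310))]:
    print(nm,two(ray('scene',s1(*a)),ray('side',d1(*b))))
E
```

```text
A [ 501.5 -213.7   40. ] [ 513.9 -307.5   40. ] 94.57299343252565
B [377.1 266.   40. ] [365.1 192.   40. ] 74.97190038907742
C [367.7 422.   40. ] [370.1 300.2  40. ] 121.83926181544852
A side [ 501.3 -216.7   40. ] [ 520.2 -316.6   40. ] 101.65328003938497
bot L corner (array([469.7,   7.8, -17.9]), np.float64(56.44858930171118))
bot R corner (array([ 421.5, -120.5,   43.6]), np.float64(4.69731133568263))
tail L (array([538.9,  44.7,  70.8]), np.float64(2.276688230042884))
tail R (array([ 500.2, -143.1,   71.5]), np.float64(2.6788420169202314))
batL low (array([449.9,  29.5,  54.1]), np.float64(3.3125301247884975))
batR low (array([426.4, -94.1,  51.4]), np.float64(4.115357439118863))
```

jog_arm:
  grip: [0,0,0,0,0,0,0,0,0,0,0,0,0,0,0,0]
  travel:
    - [-254,0,377]
    - [-254,0,377]
    - [-254,0,377]
    - [-254,0,377]
    - [-254,0,377]
    - [-254,0,377]
    - [-254,0,377]
    - [-254,0,377]
    - [-254,0,377]
    - [-254,0,377]
    - [-254,0,377]
    - [-254,0,377]
    - [-254,0,377]
    - [-254,0,377]
    - [-254,0,377]
    - [-254,0,377]
  twist: [-1.38,-1.38,-1.38,-1.38,-1.38,-1.38,-1.38,-1.38,-1.38,-1.38,-1.38,-1.38,-1.38,-1.38,-1.38,-1.38]

```text
t: 1.48
eef_pos: [499.2, -264.5, 205.4]
tool_rot: [0.705, 0.057, -0.057, -0.705]
force: [0.8, -0.1, -0.4]
opening: 1.0
```

Run:
```python
from h import *
o=robot.get_obs(); im=cams.get_image("wrist"); cv2.imwrite("pics/w1.png",im)
import pickle; pickle.dump(o,open("o1.pkl","wb")); print(o['t'],o['eef_pos'],Rn.from_quat(o['tool_rot']).as_matrix().round(3),o['qpos'].round(2),o['force'])
```

```text
1.4833 [ 499.23834392 -264.51667287  205.36167113] [[ 0.987 -0.    -0.161]
 [ 0.161 -0.     0.987]
 [-0.    -1.    -0.   ]] [ 0.68  0.27 -0.36  1.84  0.11  1.05  0.43] [ 0.7695103  -0.13205431 -0.35381314]
```

View pics/w1.png

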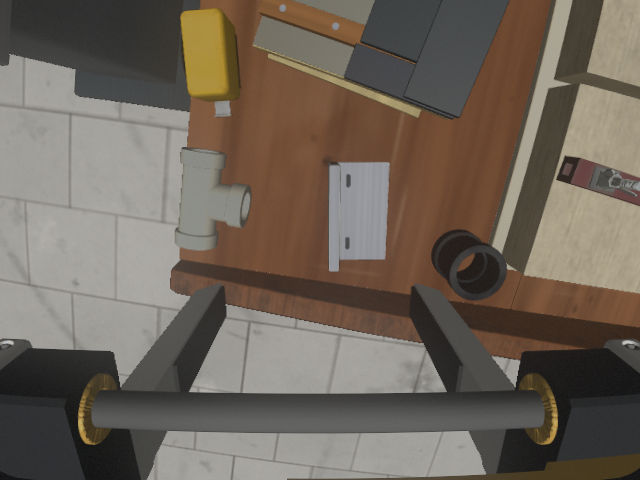

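The wrist view shows the mid strip: upright at columns 329–340 and rows 163–271, front edge near column 388. The pipe tee is to its left and the cup is at (470,265). Next I'll zoom for corners.

Run:
```python
import cv2
a=cv2.imread("pics/w1.png")
cv2.imwrite("pics/w1z.png",cv2.resize(a[150:280,310:410],None,fx=4.5,fy=4.5,interpolation=cv2.INTER_CUBIC))
```

```text
(no output)
```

View pics/w1z.png

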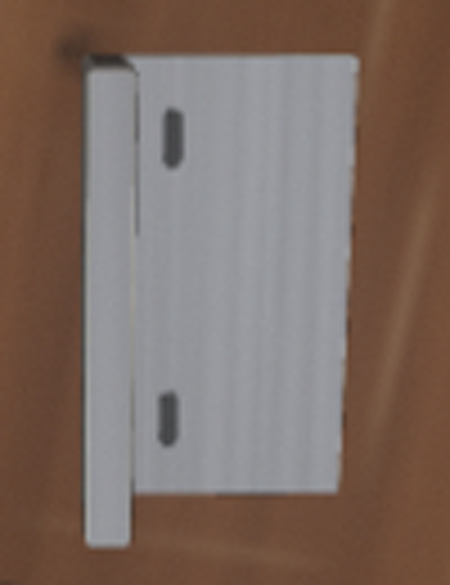

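Run:
```python
from h import *; import pickle
np.set_printoptions(precision=1,suppress=True)
o=pickle.load(open("o1.pkl","rb"))
f=lambda u,v:(310+u/4.5,150+v/4.5)
P=[onz('wrist',f(*p),40,o) for p in [(86,68),(135,68),(130,546),(85,546)]]
Q=[onz('wrist',f(*p),4,o) for p in [(358,57),(337,493)]]
print(P,Q)
yl=np.arctan2; 
for a,b in [(P[0],P[3]),(P[1],P[2]),Q]:
    d=a-b; print(np.linalg.norm(d), np.arctan2(-d[0],d[1]))
c=np.mean(P,0); print("upright c",c, "lip",np.mean(Q,0), np.mean(Q,0)-c)
R=Rn.from_quat(o['tool_rot']).as_matrix(); print("in tool",R.T@(c-o['eef_pos']))
```

```text
[array([ 499.3, -209. ,   40. ]), array([ 508.8, -207.4,   40. ]), array([ 525.2, -305.2,   40. ]), array([ 515.9, -306.7,   40. ])] [array([ 558.4, -199.6,    4. ]), array([ 574.4, -297.4,    4. ])]
99.17812959370188 0.16778865940727905
99.19466961105833 0.1668782260513636
99.16691911092725 0.16234478308413003
upright c [ 512.3 -257.1   40. ] lip [ 566.4 -248.5    4. ] [ 54.1   8.6 -36. ]
in tool [ 14.2 165.4   5.3]
```

jog_arm:
  grip: [0,0,0,0,0,0,0,0,0,0.5,1,1,1,1,1,1]
  travel:
    - [14,40,5]
    - [14,80,5]
    - [14,120,5]
    - [14,155,5]
    - [14,180,5]
    - [14,194,5]
    - [14,194,5]
    - [14,194,5]
    - [14,194,5]
    - [14,194,5]
    - [14,194,5]
    - [14,194,5]
    - [14,194,5]
    - [14,194,5]
    - [14,194,5]
    - [14,194,5]
  twist: [0,0,0,0,0,0,0,0,0,0,0,0,0,0,0,0]
  force: 30

```text
t: 2.87
eef_pos: [513.0, -256.1, 11.5]
tool_rot: [-0.705, -0.058, 0.058, 0.705]
force: [-0.4, 0.4, -0.4]
opening: 0.539
```

Run:
```python
from h import *
np.set_printoptions(precision=3,suppress=True)
o=robot.get_obs(); print(o['t'],o['eef_pos'],o['tool_rot'],o['force'],o['opening']*94); cv2.imwrite("pics/w2.png",cams.get_image("wrist")[:, :])
```

```text
2.8667 [ 513.027 -256.061   11.547] [-0.705 -0.058  0.058  0.705] [-0.366  0.385 -0.361] 50.7006073172361
```

View pics/w2.png

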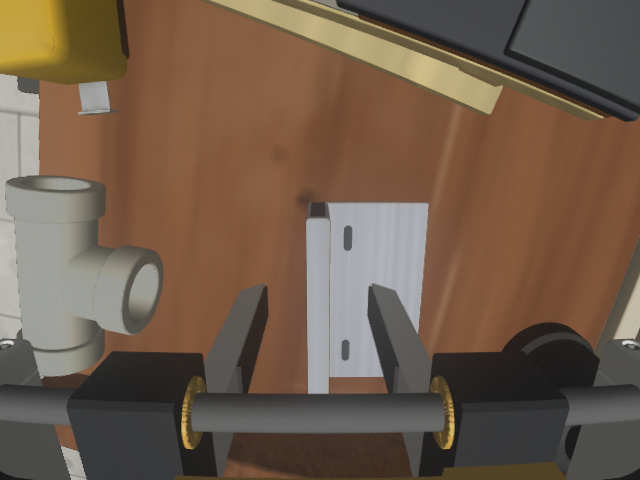

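The strip sits centred between the fingers, which are still closing (upright at columns 307–329).

jog_arm:
  grip: [1,1,1,1,1,1,1,1,1,1]
  travel:
    - [0,0,0]
    - [0,0,0]
    - [0,0,0]
    - [0,0,0]
    - [0,0,0]
    - [0,0,0]
    - [0,0,0]
    - [0,0,0]
    - [0,0,0]
    - [0,0,0]
  twist: [0,0,0,0,0,0,0,0,0,0]

```text
t: 3.75
eef_pos: [513.0, -256.1, 11.5]
tool_rot: [-0.705, -0.058, 0.058, 0.705]
force: [-0.5, 0.2, -0.6]
opening: 0.107
```

jog_arm:
  grip: [1,1,1,1,1,1,1,1,1,1,1,1,1,1]
  travel:
    - [0,-30,0]
    - [0,-70,0]
    - [0,-110,0]
    - [0,-140,20]
    - [-5,-140,60]
    - [-15,-140,100]
    - [-25,-140,140]
    - [-35,-140,180]
    - [-35,-140,215]
    - [-35,-140,232]
    - [-35,-140,232]
    - [-35,-140,232]
    - [-35,-140,232]
    - [-35,-140,232]
  twist: [0,0,0,0,0.06,0.12,0.18,0.24,0.3,0.36,0.36,0.36,0.36,0.36]

```text
t: 4.92
eef_pos: [440.5, -34.0, 151.4]
tool_rot: [0.704, -0.069, 0.069, -0.704]
force: [0.6, 0.2, -0.5]
opening: 0.102
```

Run:
```python
from h import *; import pickle
np.set_printoptions(precision=3,suppress=True)
o=robot.get_obs(); print(o['t'],o['eef_pos'],Rn.from_quat(o['tool_rot']).as_matrix(),o['force'],o['opening']*94,o['qpos']); cv2.imwrite("pics/w3.png",cams.get_image("wrist"))
pickle.dump(o,open("o3.pkl","wb"))
```

```text
4.9167 [440.509 -34.015 151.4  ] [[ 0.981 -0.     0.194]
 [-0.194 -0.     0.981]
 [-0.    -1.    -0.   ]] [ 0.594  0.168 -0.492] 9.617937191881461 [ 0.368  0.137 -0.467  2.14   0.08   0.881 -0.342]
```

View pics/w3.png

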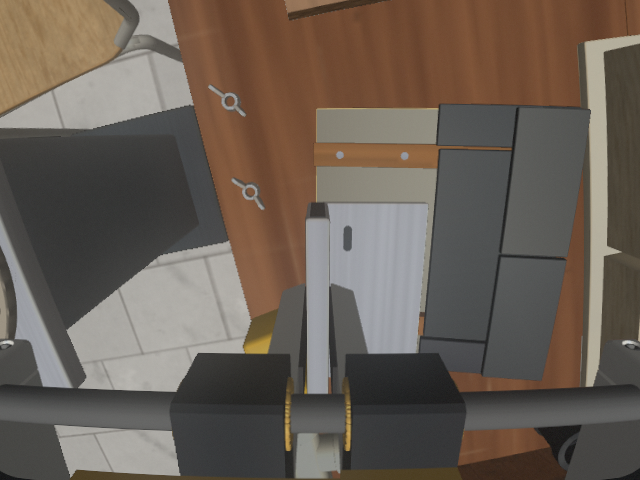

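The strip is held level. In view, the left batten is at rows 143–168, the tail edge runs from (439,104) to (420,370), and the middle slate seams are near (440,150) and (428,338).

Run:
```python
import cv2
a=cv2.imread("pics/w3.png")
cv2.imwrite("pics/w3a.png",cv2.resize(a[95:215,300:460],None,fx=5,fy=5,interpolation=cv2.INTER_CUBIC))
cv2.imwrite("pics/w3b.png",cv2.resize(a[290:390,400:560],None,fx=5,fy=5,interpolation=cv2.INTER_CUBIC))
```

```text
(no output)
```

View pics/w3a.png

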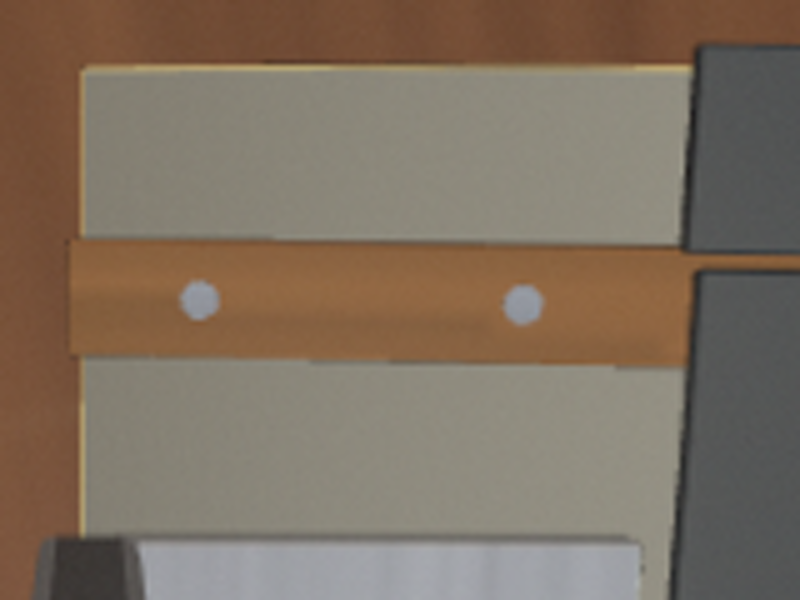

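View pics/w3b.png

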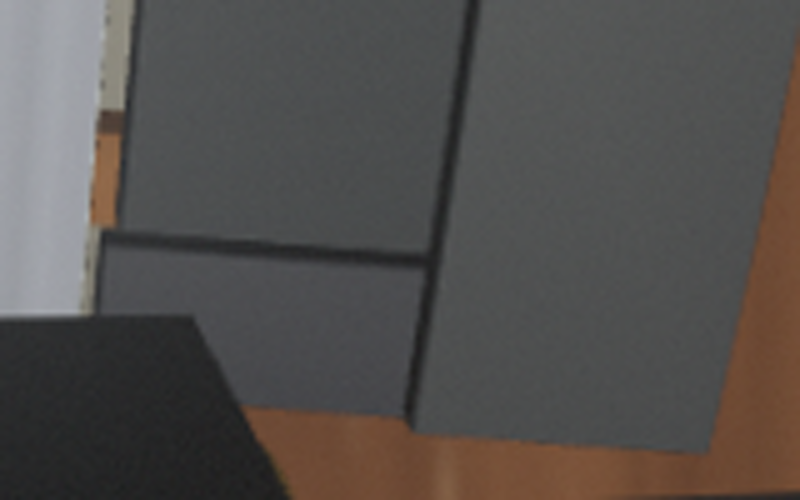

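```bash
cat > fit.py <<'E'
from h import *; import pickle
from scipy.optimize import least_squares
np.set_printoptions(precision=2,suppress=True)
o=pickle.load(open("o3.pkl","rb"))
A=lambda u,v:np.array((300+u/5,95+v/5)); B=lambda u,v:np.array((400+u/5,290+v/5))
C=[((-85,95,0),A(82,68),(1,1)),((-85,55,10),A(70,355),(1,1)),((0,55,10),A(688,366),(0.3,1)),((0,68.5,16),A(697,270),(1,1)),((0,-55,10),B(121,132),(0,1)),((0,-68.5,16),B(119,237),(1,1)),((0,0,16),None,0)]
C=[c for c in C if c[1] is not None]
def roofR(yaw): return Rn.from_euler('ZY',[yaw,-np.radians(10)]).as_matrix()
def res(p,out=False):
    return np.concatenate([(proj('wrist',roofR(p[3])@np.array(X)+p[:3],o)-uv)*w for X,uv,w in C])
r=least_squares(res,[520,-49,60,-.2]); print(r.x); print(r.fun.reshape(-1,2))
r2=least_squares(lambda q:res([q[0],q[1],60,q[2]]),[520,-49,-.2]); print("z=60",r2.x,r2.cost,r.cost)
roof=r.x
E
python3 fit.py
python3 - <<'E'
from fit import *
s1=lambda u,v:(280+u/5,180+v/5); d1=lambda u,v:(250+u/3.5,200+v/3.5)
# check scene/side reprojections
R=roofR(roof[3])
for X in [(-85,95,0),(-85,-95,0),(0,95,16),(0,-95,16),(-85,55,10),(-85,-55,10)]:
    W=R@np.array(X,float)+roof[:3]; print(X,(proj('scene',W)-[280,180])*5,(proj('side',W)-[250,200])*3.5)
E
```

```text
[521.29 -46.21  58.31  -0.2 ]
[[-0.25 -0.32]
 [-0.34  0.34]
 [-0.09  0.66]
 [ 0.59 -0.17]
 [ 0.    0.31]
 [-0.02 -0.89]]
z=60 [521.12 -45.89  -0.2 ] 2.153688413320188 1.057434005816482
[521.29 -46.21  58.31  -0.2 ]
[[-0.25 -0.32]
 [-0.34  0.34]
 [-0.09  0.66]
 [ 0.59 -0.17]
 [ 0.    0.31]
 [-0.02 -0.89]]
z=60 [521.12 -45.89  -0.2 ] 2.153688413320188 1.057434005816482
(-85, 95, 0) [235.12 438.51] [194.17 202.44]
(-85, -95, 0) [508.39 285.66] [185.74 349.63]
(0, 95, 16) [127.34 312.  ] [317.08 159.99]
(0, -95, 16) [402.32 172.94] [328.96 301.92]
(-85, 55, 10) [299.38 390.09] [189.62 216.14]
(-85, -55, 10) [458.23 301.82] [184.47 300.08]
```

Run:
```python
from fit import *
print(roof, roof[3])
zu=o['eef_pos'][2]-11.5
R=Rn.from_quat(o['tool_rot']).as_matrix()
for uv in [A(640,540),B(84,315)]:
    p=onz('wrist',uv,zu+4,o); print("flange front pts, tool:",R.T@(p-o['eef_pos']))
im=cv2.imread("pics/w3.png"); cv2.imwrite("pics/w3c.png",cv2.resize(im[195:395,295:435],None,fx=3,fy=3,interpolation=cv2.INTER_CUBIC))
for X in [(307,217),(329,217)]:
    p=onz('wrist',X,zu+40,o); print("upr end",R.T@(p-o['eef_pos']))
```

```text
[521.29 -46.21  58.31  -0.2 ]
[[-0.25 -0.32]
 [-0.34  0.34]
 [-0.09  0.66]
 [ 0.59 -0.17]
 [ 0.    0.31]
 [-0.02 -0.89]]
z=60 [521.12 -45.89  -0.2 ] 2.153688413320188 1.057434005816482
[521.29 -46.21  58.31  -0.2 ] -0.19675818870137704
flange front pts, tool: [53.18  7.49 48.68]
flange front pts, tool: [ 53.99   7.49 -35.13]
upr end [ -5.18 -28.5   49.29]
upr end [  3.55 -28.5   49.29]
```

View pics/w3c.png

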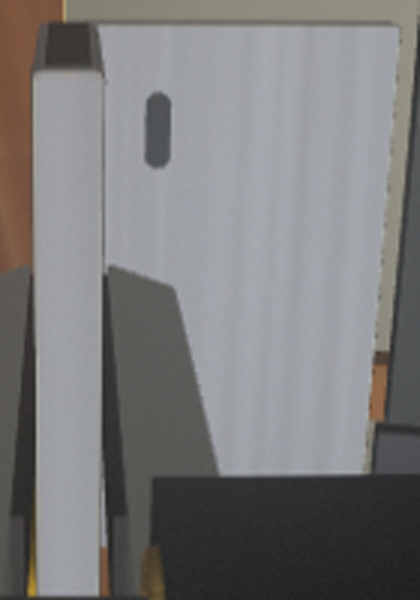

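```bash
cat >> fit.py <<'E'
roof=(r.x*0.5+np.r_[r2.x[:2],60,r2.x[2]]*0.5)
E
python3 - <<'E' | tail -4
from fit import *
R=Rn.from_quat(o['tool_rot']).as_matrix()
print(roof)
for X in [(-15,0,4),(0,0,0),(30,0,0)]:
    W=roofR(roof[3])@np.array(X)+roof[:3]
    T=W-R@np.array([54,11.5,-1]); print(X,T,R.T@(T-o['eef_pos']))
E
```

```text
[521.21 -46.05  59.16  -0.2 ]
(-15, 0, 4) [453.27 -31.55  72.  ] [12.05 79.4   4.91]
(0, 0, 0) [468.44 -34.57  70.67] [27.52 80.73  4.9 ]
(30, 0, 0) [497.41 -40.33  75.88] [57.06 75.51  4.88]
```

jog_arm:
  grip: [1,1,1,1,1,1,1,1]
  travel:
    - [12,20,5]
    - [12,45,5]
    - [12,65,5]
    - [12,79,5]
    - [12,79,5]
    - [12,79,5]
    - [12,79,5]
    - [12,79,5]
  twist: [0,0,0,0,0,0,0,0]

```text
t: 5.63
eef_pos: [453.9, -30.7, 73.5]
tool_rot: [0.704, -0.068, 0.07, -0.704]
force: [-0.3, 0.3, -1.0]
opening: 0.102
```

```bash
cat > look.py <<'E'
import sys
from h import *; import pickle
np.set_printoptions(precision=2,suppress=True)
k=sys.argv[1]
o=robot.get_obs(); print(o['t'],o['eef_pos'],o['force'],o['ft_torque'],o['opening']*94)
w=cams.get_image("wrist"); s=cams.get_image("side"); c=cams.get_image("scene")
pickle.dump((o,w,s,c),open(f"o{k}.pkl","wb"))
cv2.imwrite(f"pics/w{k}.png",w)
r=cv2.resize(s[225:325,290:400],None,fx=3.6,fy=3.6,interpolation=cv2.INTER_CUBIC)
q=cv2.resize(c[190:290,285:395],None,fx=3.6,fy=3.6,interpolation=cv2.INTER_CUBIC)
cv2.imwrite(f"pics/sc{k}.png",np.hstack([r,q]))
E
python3 look.py 4
```

```text
5.6333 [453.88 -30.66  73.5 ] [-0.26  0.29 -0.97] [-0.03 -0.07  0.  ] 9.600625495424937
```

View pics/w4.png

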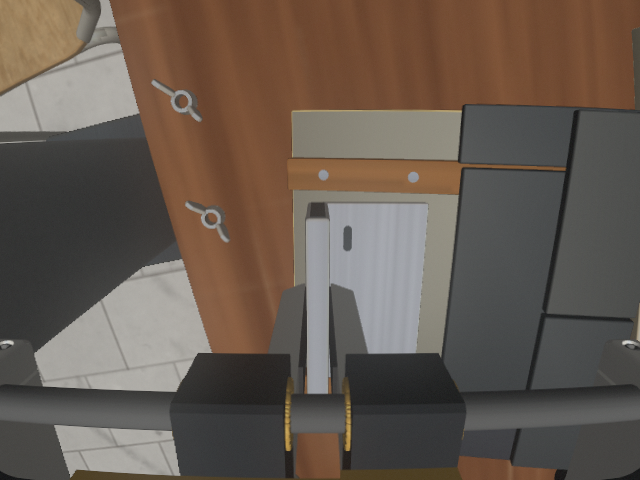

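View pics/sc4.png

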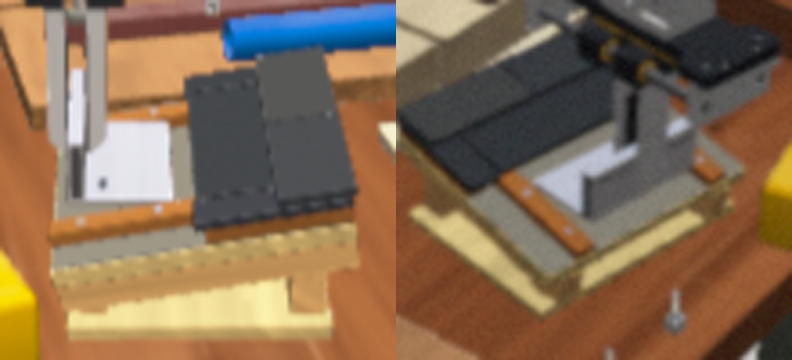

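```bash
python3 - <<'E' | tail -5
from fit import *
o,w,s,c=pickle.load(open("o4.pkl","rb"))
M=roofR(roof[3])
def onroof(uv,z):
    O,d=ray('wrist',uv,o); O=M.T@(O-roof[:3]); d=M.T@d; return O+d*(z-O[2])/d[2]
for u,v in [(300,191),(380,193),(450,194.5)]: print("batten",onroof((u,v),10))
zu=o['eef_pos'][2]-11.5
for uv in [(427,204),(418,350)]:
  p=onz('wrist',uv,zu+4,o); print("flange corner",M.T@(p-roof[:3]))
E
```

```text
batten [-78.49  54.84  10.  ]
batten [-38.03  54.93  10.  ]
batten [-4.36 55.29 10.  ]
flange corner [-14.89  50.17   9.57]
flange corner [-13.06 -31.28   9.25]
```

jog_arm:
  grip: [1,1,1,1,1,1,1,1,1,1]
  travel:
    - [0,2,0]
    - [0,4,0]
    - [0,6,0]
    - [-1,8,0]
    - [-2,10,0]
    - [-3,12,0]
    - [-3,13,0]
    - [-4,14,0]
    - [-4,14,0]
    - [-4,14,0]
  twist: [0.02,0.02,0.02,0.02,0.02,0.02,0.02,0.02,0.02,0.02]
  force: 20

```text
t: 6.62
eef_pos: [450.3, -29.8, 59.1]
tool_rot: [0.703, -0.075, 0.077, -0.703]
force: [-1.9, -1.9, 13.2]
opening: 0.145
```

```bash
python3 look.py 5
```

```text
6.6167 [450.32 -29.76  59.12] [-1.86 -1.93 13.18] [-0.59 -0.55  0.02] 13.64802543482403
```

View pics/w5.png

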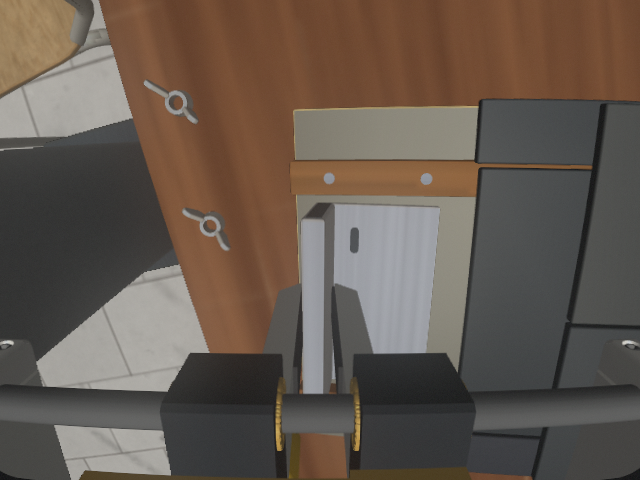

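View pics/sc5.png

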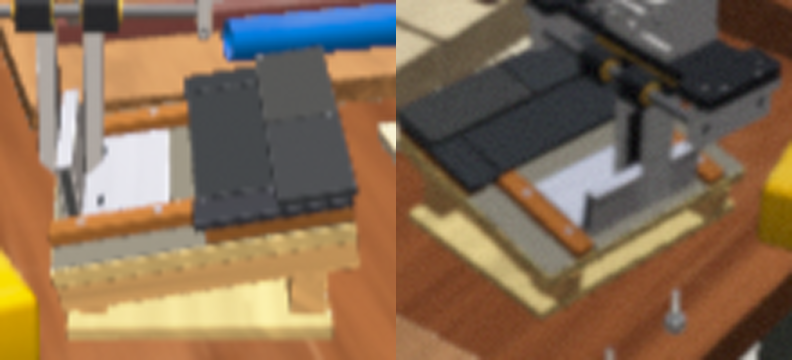

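```bash
cat > chk.py <<'E'
from fit import *
def onroofk(k):
    o,w,s,c=pickle.load(open(f"o{k}.pkl","rb")); M=roofR(roof[3])
    def f(uv,z):
        O,d=ray('wrist',uv,o); O=M.T@(O-roof[:3]); d=M.T@d; return O+d*(z-O[2])/d[2]
    R=Rn.from_quat(o['tool_rot']).as_matrix()
    return f,(M.T@R),M.T@(o['eef_pos']-roof[:3]),w
E
python3 - <<'E' | tail -8
from chk import *
f,T,p,w=onroofk(5)
print("tool axes in roof",T); print("tcp",p)
print("front corner L",f((439,207),4),"mid",f((434,290),4),"low",f((430,352),4)); print("tail",f((476,196),16),f((463,375),16), "bat",f((450,196),10))
E
```

```text
[-0.02 -0.89]]
z=60 [521.12 -45.91  -0.2 ] 2.149487427511703 1.0580695321853109
tool axes in roof [[ 0.99 -0.17  0.02]
 [-0.02  0.    1.  ]
 [-0.17 -0.99 -0.  ]]
tcp [-71.61   2.16  12.59]
front corner L [-15.32  49.42   4.  ] mid [-14.92   7.41   4.  ] low [-14.39 -28.03   4.  ]
tail [-1.61 56.76 16.  ] [  1.02 -32.79  16.  ] bat [-11.61  55.63  10.  ]
```

jog_arm:
  grip: [1,1,1,1,1,1,1,1,1]
  travel:
    - [4,-0.7,0]
    - [8,-1.4,0]
    - [12,-2.1,0]
    - [16,-2.8,0]
    - [20,-3.5,0]
    - [24,-4.2,0.5]
    - [25,-4.4,0.5]
    - [25,-4.4,0.5]
    - [25,-4.4,0.5]
  twist: [0,0,0,0,0,0,0,0,0]

```text
t: 7.52
eef_pos: [472.1, -34.3, 62.6]
tool_rot: [0.703, -0.077, 0.075, -0.703]
force: [-11.9, 1.7, 12.8]
opening: 0.148
```

```bash
python3 look.py 6
```

```text
7.5167 [472.13 -34.28  62.65] [-11.87   1.67  12.76] [ 0.29  2.14 -0.07] 13.88010175289626
```

View pics/w6.png

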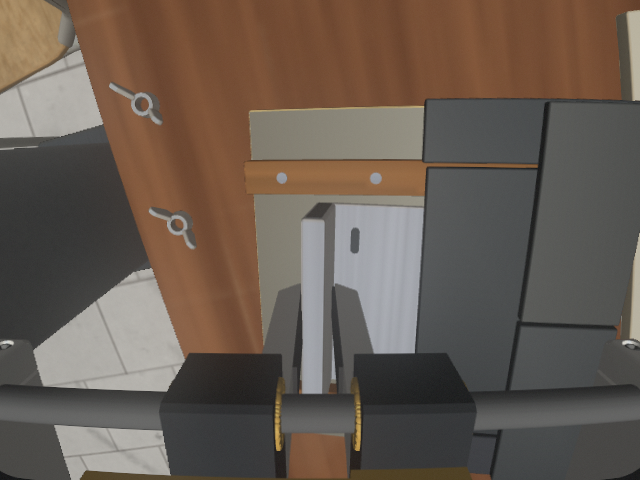

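View pics/sc6.png

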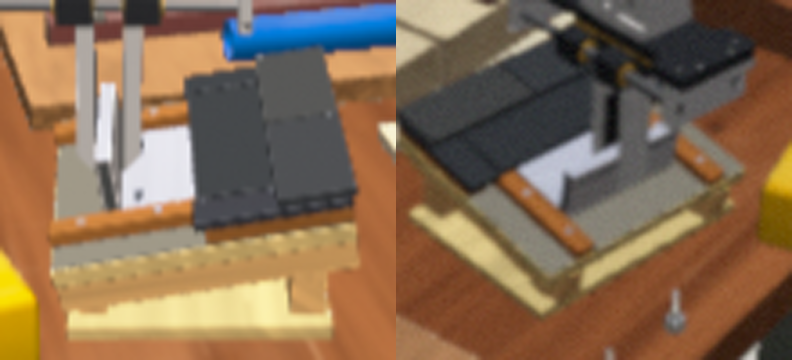

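jog_arm:
  grip: [1,1,1,1,1,1,1,1,1]
  travel:
    - [4,-0.7,0]
    - [8,-1.4,0]
    - [12,-2.1,0]
    - [15,-2.6,0]
    - [18,-3.2,0.5]
    - [20,-3.5,0.5]
    - [22,-3.9,0.5]
    - [22,-3.9,0.5]
    - [22,-3.9,0.5]
  twist: [0,0,0,0,0,0,0,0,0]

```text
t: 8.42
eef_pos: [493.7, -38.5, 66.6]
tool_rot: [0.703, -0.077, 0.075, -0.703]
force: [-12.3, 2.6, 14.1]
opening: 0.143
```

```bash
python3 look.py 7
python3 - <<'E'
import cv2
a=cv2.imread("pics/w7.png"); cv2.imwrite("pics/w7z.png",cv2.resize(a[90:390,200:500],None,fx=2,fy=2,interpolation=cv2.INTER_CUBIC))
E
```

```text
8.4167 [493.72 -38.47  66.58] [-12.33   2.58  14.05] [ 0.38  2.26 -0.03] 13.467793900977616
```

View pics/w7z.png

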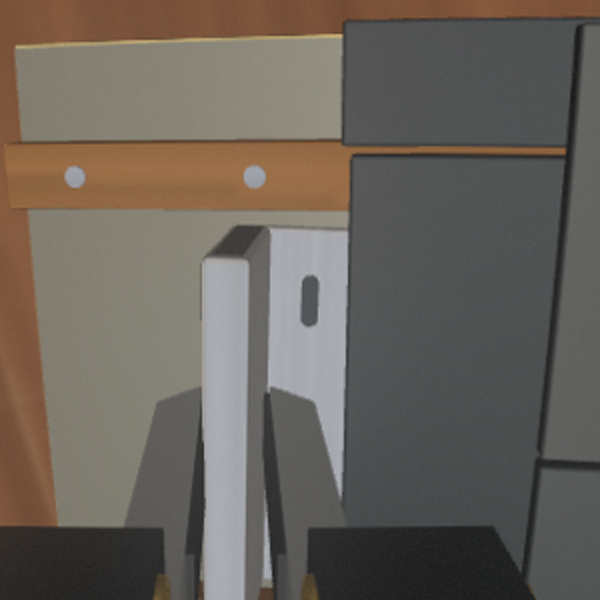

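View pics/sc7.png

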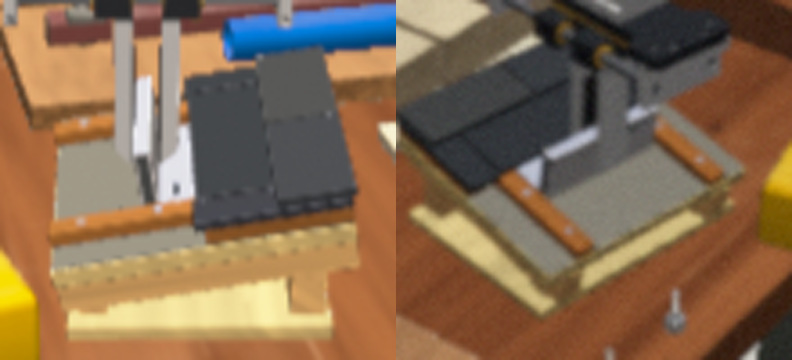

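```bash
python3 - <<'E' | tail -6
from chk import *
f,T,p,w=onroofk(7)
print("tcp",p)
g=lambda u,v:(200+u/2,90+v/2)
print("foot L",f(g(270,228),4),f(g(265,400),4)); print("tail",f(g(351,157),16),f(g(342,500),16),"tail left slate",f(g(344,145),16), "bat",f(g(340,210),10),"deck corner",f(g(16,46),0))
E
```

```text
[ 0.    0.31]
 [-0.02 -0.89]]
z=60 [521.13 -45.91  -0.2 ] 2.1562743010428034 1.057932878024117
tcp [-26.73   2.08  12.25]
foot L [-19.7   50.09   4.  ] [-21.28   4.91   4.  ]
tail [-0.13 68.24 16.  ] [ -0.34 -15.89  16.  ] tail left slate [-1.69 70.83 16.  ] bat [-2.6  55.62 10.  ] deck corner [-83.88  94.86   0.  ]
```

jog_arm:
  grip: [1,1,1,1,1,1]
  travel:
    - [0,1,0]
    - [0,2,0]
    - [0,3,0]
    - [0,3,0]
    - [0,3,0]
    - [0,3,0]
  twist: [0,0,0,0,0,0]
  force: 30

```text
t: 9.07
eef_pos: [493.6, -38.3, 64.6]
tool_rot: [0.703, -0.077, 0.075, -0.703]
force: [-22.4, 3.3, 40.0]
opening: 0.146
```

```bash
python3 look.py 8;  python3 - <<'E'
import cv2
a=cv2.imread("pics/w8.png"); cv2.imwrite("pics/w8z.png",cv2.resize(a[90:390,200:500],None,fx=2,fy=2,interpolation=cv2.INTER_CUBIC))
b=__import__('pickle').load(open('o8.pkl','rb'))[2]
cv2.imwrite("pics/s8z.png",cv2.resize(b[235:300,295:375],None,fx=9,fy=9,interpolation=cv2.INTER_CUBIC))
E
```

```text
9.0667 [493.62 -38.34  64.63] [-22.44   3.32  40.02] [0.54 4.58 0.  ] 13.702175597758508
```

View pics/w8z.png

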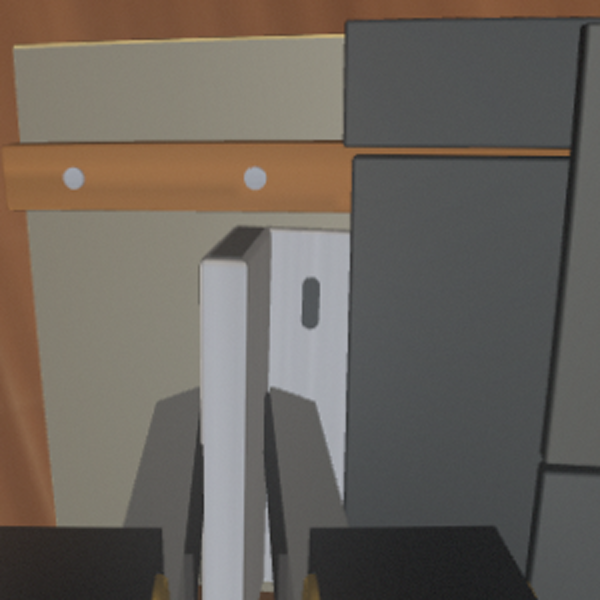

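View pics/s8z.png

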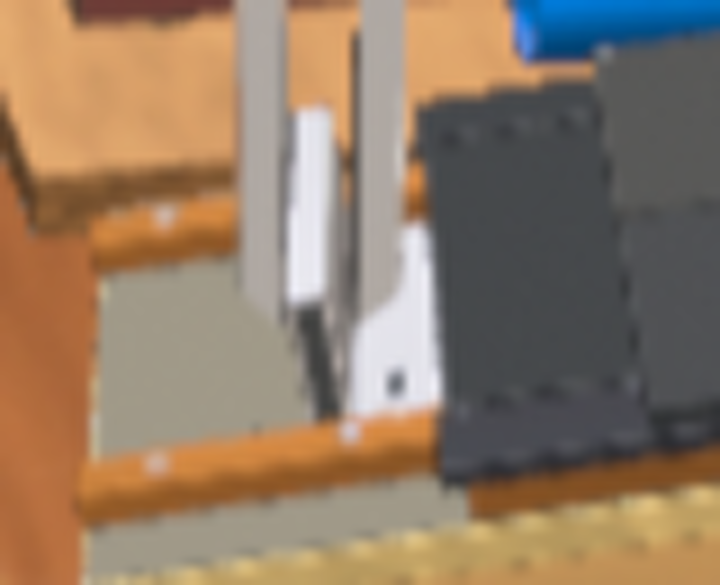

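jog_arm:
  grip: [1,1,1,1,1,1]
  travel:
    - [-0.5,-0.4,0]
    - [-1,-0.8,0]
    - [-1.5,-1,0]
    - [-1.5,-1,0]
    - [-1.5,-1,0]
    - [-1.5,-1,0]
  twist: [0,0,0,0,0,0]

```text
t: 9.72
eef_pos: [493.6, -38.3, 65.1]
tool_rot: [0.703, -0.076, 0.076, -0.703]
force: [-7.2, 0.4, 14.8]
opening: 0.148
```

```bash
python3 look.py 9;  python3 - <<'E'|tail -9
from chk import *
a=cv2.imread("pics/w9.png"); cv2.imwrite("pics/w9z.png",cv2.resize(a[185:295,290:400],None,fx=5.4,fy=5.4,interpolation=cv2.INTER_CUBIC))
for k in (7,9):
  o,w,s,c=pickle.load(open(f"o{k}.pkl","rb")); M=roofR(roof[3])
  for X in [(-20,50,4),(-20,50,40),(-30,50,40),(0,68.5,16),(0,50,16)]:
    print(k,X,proj('wrist',M@np.array(X,float)+roof[:3],o), (proj('wrist',M@np.array(X,float)+roof[:3],o)-[290,185])*5.4)
E
```

```text
9.7167 [493.63 -38.29  65.15] [-7.18  0.43 14.82] [-0.12  0.96 -0.03] 13.94189171417113
7 (-20, 50, 40) [322.15 220.36] [173.58 190.94]
7 (-30, 50, 40) [297.62 219.85] [ 41.16 188.2 ]
7 (0, 68.5, 16) [375.81 167.9 ] [463.39 -92.35]
7 (0, 50, 16) [374.99 209.62] [458.94 132.96]
9 (-20, 50, 4) [334.72 205.03] [241.5  108.14]
9 (-20, 50, 40) [322.69 221.5 ] [176.54 197.11]
9 (-30, 50, 40) [297.94 220.99] [ 42.87 194.37]
9 (0, 68.5, 16) [376.58 168.53] [467.54 -88.94]
9 (0, 50, 16) [375.73 210.54] [462.96 137.93]
```

View pics/w9z.png

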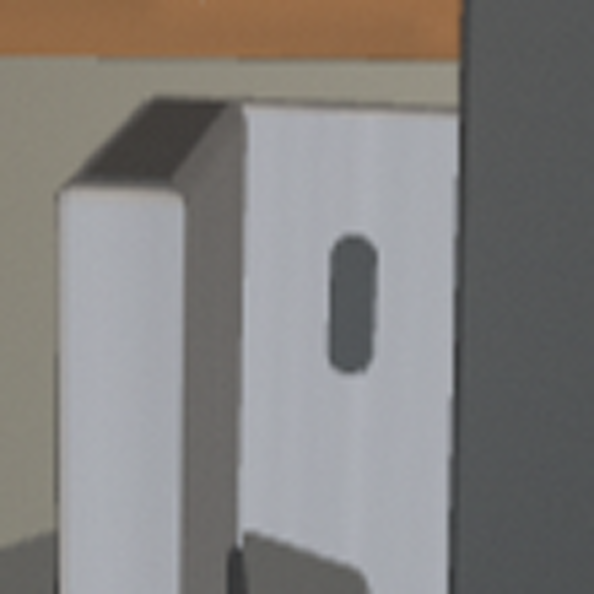

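jog_arm:
  grip: [1,1,1,1,1,1,1,1]
  travel:
    - [0,0.5,0]
    - [0,1,0]
    - [0,1.5,0]
    - [0,1.5,0]
    - [0,1.5,0]
    - [0,1.5,0]
    - [0,1.5,0]
    - [0,1.5,0]
  twist: [0,0,0,0,0,0,0,0]
  force: 25

```text
t: 10.53
eef_pos: [493.6, -38.3, 64.6]
tool_rot: [0.703, -0.076, 0.076, -0.703]
force: [-16.8, 1.6, 39.1]
opening: 0.148
```

```bash
python3 look.py 10;  python3 - <<'E'|tail -9
from chk import *
a=cv2.imread("pics/w10.png"); cv2.imwrite("pics/w10z.png",cv2.resize(a[185:295,290:400],None,fx=5.4,fy=5.4,interpolation=cv2.INTER_CUBIC))
b=pickle.load(open('o10.pkl','rb'))
s0=cv2.imread('pics/side0.png')
cv2.imwrite("pics/s10z.png",np.hstack([cv2.resize(x[235:295,305:375],None,fx=5.5,fy=5.5,interpolation=cv2.INTER_CUBIC) for x in (s0,b[2])]))
c0=cv2.imread('pics/scene0.png')
cv2.imwrite("pics/c10z.png",np.hstack([cv2.resize(x[200:275,290:365],None,fx=5.3,fy=5.3,interpolation=cv2.INTER_CUBIC) for x in (c0,b[3])]))
for k in (10,):
  o,w,s,c=b; M=roofR(roof[3])
  for X in [(-20,50,4),(-20,50,40),(-30,50,40),(0,68.5,16),(0,50,16)]:
    print(k,X, (proj('wrist',M@np.array(X,float)+roof[:3],o)-[290,185])*5.4)
E
```

```text
10.5333 [493.6  -38.32  64.62] [-16.81   1.59  39.1 ] [0.09 3.18 0.01] 13.934424024311008
 [ 0.59 -0.17]
 [ 0.    0.31]
 [-0.02 -0.89]]
z=60 [521.12 -45.91  -0.2 ] 2.152711274577386 1.05800248958384
10 (-20, 50, 4) [241.9  108.81]
10 (-20, 50, 40) [176.89 198.53]
10 (-30, 50, 40) [ 42.74 195.79]
10 (0, 68.5, 16) [468.73 -88.76]
10 (0, 50, 16) [464.13 138.81]
```

View pics/w10z.png

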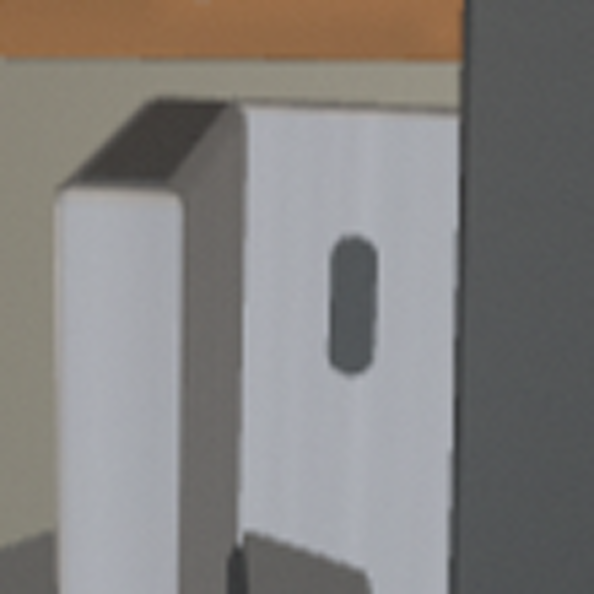

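View pics/s10z.png

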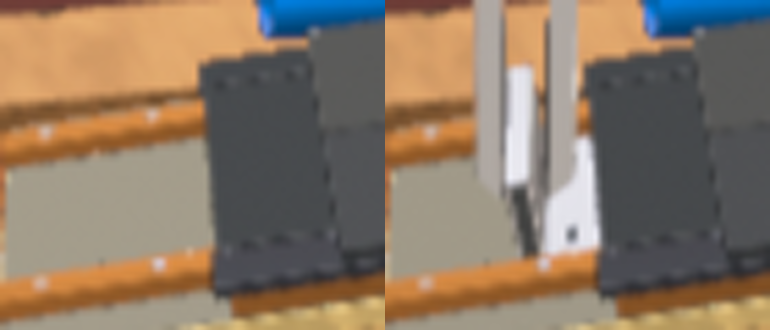

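View pics/c10z.png

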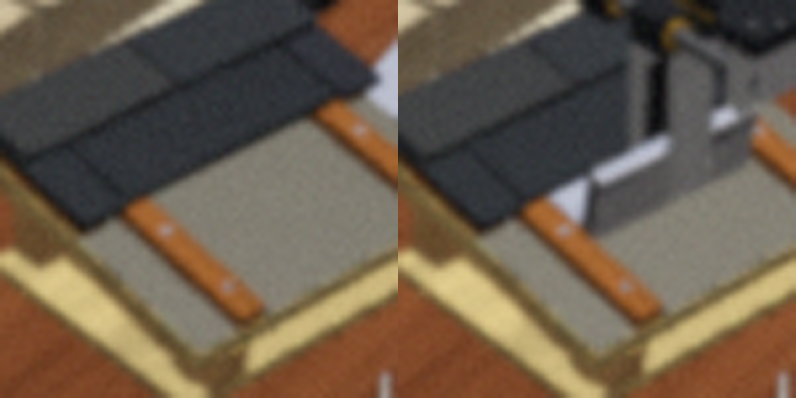

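jog_arm:
  grip: [1,1,1,1,1]
  travel:
    - [0,-0.6,0]
    - [0,-0.6,0]
    - [0,-0.6,0]
    - [0,-0.6,0]
    - [0,-0.6,0]
  twist: [0,0,0,0,0]

```text
t: 11.1
eef_pos: [493.6, -38.3, 64.7]
tool_rot: [0.703, -0.076, 0.076, -0.703]
force: [-11.3, 0.8, 28.2]
opening: 0.153
```

```bash
python3 look.py 11
```

```text
11.1 [493.58 -38.28  64.73] [-11.35   0.78  28.19] [-0.05  2.15 -0.07] 14.359879542869075
```

View pics/w11.png

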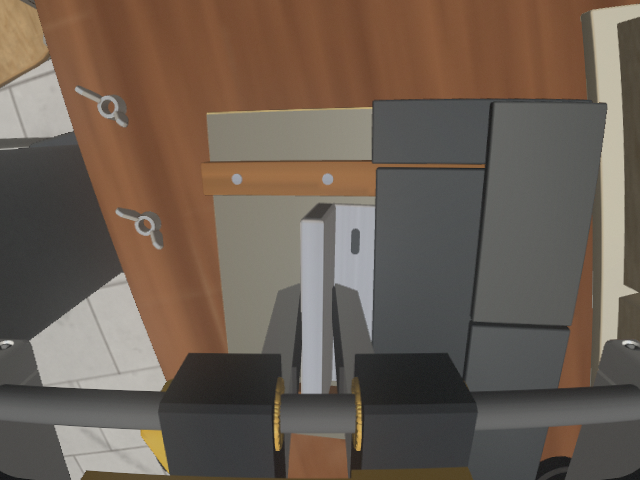

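The strip is still gripped and seated under the tail (edge at about column 375), and the slate is down. The push reads a steady 28 N, so I'm handing in.

```bash
python3 -c "
from station import robot
print(robot.close_job())"
```

```text
the job is handed in; nothing more can be done
None
```

I picked up the matching strip (measured 99 mm long) and laid it between the battens. I pressed it flat below the slate, then slid it up the slope. I handed in at about 11 s, still gripping it (last grip setting 25 N) and pushing down with about 28 N.

What the last checks showed:
- **Depth and centring:** the front edge is about 30 mm past the slate's tail, and the strip is centred in the gap to within about 1 mm.
- **Slate:** the before and after pictures show no visible lift. I judged this by eye and did not measure the joint.
- **Flatness:** the view of the strip was the same at 15 N and 39 N of push, so I take it as flat. The upright's tilt read 0.6 to 1.4 degrees short of the expected 10, close to what the measurement can resolve.
- **Force:** during an earlier press the vertical force briefly reached 40 N, through the fingers and strip, so I backed it off to 28 N. A sideways force of about 11 N from roof friction remained on the tool.
- **Other objects:** I touched nothing else on the bench. The wing nuts looked undisturbed in the last view; I did not check the other two strips, the tape measure or the pipe tee again.

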